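# Stand the fallen stoneware bottle up against the mould

## Task

The narrow-necked clay bottle has fallen over in front of the plaster mould block. Tip it up by its neck, keeping its foot end down on the bench rather than carrying it, and push its upper part toward the mould until it stands upright with its side against the mould's flat front face; then let go. Leave the jug and the rolling pin as they are.

Things in the scene. Friction and masses are not known exactly. Their poses are not given: they have to be found in the camera images.
- bottle: Fallen clay bottle, 0.4 kg, lying with its foot 30-80 mm from the mould's front, neck pointing away. Body 70 mm across to 120 mm from the foot, shoulder to 142, neck 26 mm across to 186, lip 36 mm across, top at 198. Origin: centre of the foot's underside (35 mm up while lying); z: foot to mouth. Neck clears the bench by 22 mm and pivots between lightly shut fingers; the foot slides.
- mould: Off-white plaster casting mould, squared block fixed to the bench, 240 mm long (its x), 90 mm thick (its y), 140 mm high, two dark pour holes in its top, a dark band round it. Origin: centre of its underside on the bench. The flat upright front face, where the bottle must stand, looks along its -y, 45 mm from the origin.
- jug: Bystander: an open conical clay jug standing upright, 100 mm in diameter at the foot, 76 mm at the rim, 135 mm high, with a loop handle reaching 84 mm from its axis along its +y. Origin: centre of its underside, z up. It stands to one side of the bottle.
- pin: Bystander: a wooden rolling pin lying on the bench, roller 46 mm in diameter and 150 mm long with slim 20 mm handles at both ends, 240 mm overall along its y axis. Origin: its middle, 23 mm above the bench. It lies on the other side of the bottle.

How it is judged:
On the way:
1. the bottle, raised at least halfway to upright, is pushed against the mould (angle between bottle's own z axis and vertical below 0.79 rad and contact force between bottle and mould above 0.3 N), for 0.1 s.
At the end, for the whole second after the job is handed in: The bottle stands on its foot on the bench, within 10 degrees of upright, at rest and released, in front of the mould with its side no more than 20 mm from the mould's front face (angle between bottle's own z axis and vertical below 0.175 rad and height (world z) of bottle below 0.012 m and y of bottle in the frame of mould between -0.1 and -0.06 m and x of bottle in the frame of mould between -0.13 and 0.13 m and linear speed of bottle below 0.03 m/s); the robot touches nothing.
It fails at once if the bottle is carried: the centre of its foot rises more than 75 mm above the bench (height (world z) of bottle above 0.075 m).
It fails at once if the jug is moved by more than 30 mm or tipped (distance of jug from where it was at the start of the episode above 0.03 m or angle between jug's own z axis and vertical above 0.35 rad).
It fails at once if the rolling pin is moved by more than 40 mm (distance of pin from where it was at the start of the episode above 0.04 m).
It also fails if it takes over 40 s, if anything falls off the work surface, if the arm or the gripper's body presses on something with over 40 N, if the wrist force passes 120 N, or if a joint passes its speed limit or range.

## Robot

A 6-joint arm with a two-finger parallel gripper is mounted at the origin on the work surface. World frame = base frame: x ahead of the robot, y to its left, z up, the work surface at z = 0. Lengths are in m, angles in rad, forces in N, time in s.
With the tool pointing down it reaches from about 0.275 to 0.75 m from the base axis. Payload 10.2 kg.
Tool frame: the origin (TCP) lies midway between the tips of the shut fingers; the grasp point (between the pads) lies 19 mm behind it; x points along the fingers, y is the direction in which the jaws open and shut, and the axes are right-handed (so a half turn about x gives the same grasp; the last joint's range is limited). The gripper opens to 85 mm and grips with 20 to 120 N. Pads are 22 mm wide; open, the fingers measure 114 mm over their backs; the gripper's body (76 mm by 85 mm) begins 54 mm behind the grasp point. The pads swing forward as they close: fully open they stand 13 mm farther back than shut.
Start: joints at [0.884, 0.313, 1.498, -0, 1.331, -0.223], TCP at [0.235, 0.47, 0.231] pointing down, gripper open.
Joint ranges: [-2.94, 2.94], [-0.97, 2.17], [0.19, 2.56], [-1.23, 4.37], [0.02, 3.11], [-2.88, 2.88]. Speed limits (rad/s): [2.39, 2.39, 3.01, 3.14, 3.14, 3.14].

## Interface

Orientations are given as a unit quaternion [w, x, y, z].
In Python, from bench import bot gives the robot as it stands.
- The arm moves only by the tool carry_out, never from a script. Its argument "rows" is a list of rows, each an object of numbers: "tx", "ty", "tz": the shift along the tool's x, y, z as a fraction of full scale; "rx", "ry", "rz": the turn, a rotation vector about the tool's x, y, z as a fraction of full scale; "grip": the gripper's target within -1 to 1 (fully open at 1, half-way at 0, shut at -1). A call has 1 to 8 rows; each row is the pose to reach, as a shift and turn from the pose commanded when the call began, along the tool's axes at that moment; what a row does not reach only later rows make up. Full scale, the value 1, is 0.4 m for a shift and 45 degrees for a turn. A row lasts 1/12 s, in which the tool goes at most 41.7 mm and 7.16 degrees, less where a joint would pass 70% of its speed; a pose out of reach is approached as far as the arm can. A call with a number of a shift or a turn outside -1 to 1 is refused whole. A call with a gripper value outside its range is refused whole. The fingers move at their own pace and stop on an object; "force" is the grip in N (left out, the last holds). Time passes only in rows, so rows that repeat a pose let the fingers close. It gives the time, the measured TCP pose, the force and the opening at its end, in the units of the state.
- bot.sense(): the state, without advancing time (a new reading comes with each control period).
- bot.capture(name): name is "side" or "top"; returns (picture, depth): 420x560x3 uint8, blue, green, red; 420x560 float32, m along the optical axis (not along the pixel's ray), 0 where there is no reading.
- bot.camera_params(name): a dict with "fx", "fy", "cx", "cy" (pixels), "eye" and "attitude" of the camera in the world. Camera axes: x right, y down, z forward; pixel columns grow to the right and rows downward; lengths in m; the calibration is good to about 2 mm. A picture is of the moment at which its call begins. camera_params takes no time and is no camera call.
- bot.close_job(): hands the job in, once; it reports no verdict.
The state is a dict: "time": time; "joints": joint angles; "dq": joint speeds; "joint_efforts": joint torques, N m; "position": TCP position; "eef_rot": TCP orientation; "wrist_force": force on the tool from outside, world axes, zero at the start; "moment": the same for the moment, N m; "finger_gap": finger opening in m.
Only numpy, scipy, OpenCV 4.12 (cv2) and the standard library are available. Lean on these libraries where they do the work, as an engineer would, in place of code of your own. Each camera call takes 0.05 s, during which the arm holds its last target.

## Working session

There is one attempt and no reset: what is moved stays moved. The work goes in short steps, Python scripts to look and compute and a tool call to move; the robot and the scene stay as the last step left them, time stands still between calls to the robot, and variables do not carry over. Pictures are saved under pics/ and viewed, and the job is handed in when it is done.

Besides the shell and the picture viewer there is one more tool, called after "Emit:" by a JSON object that holds its "op" and its "data", one argument or row to a line. carry_out: Moves the arm, as the interface text tells. Shift numbers are shares of 0.4 m and turn numbers shares of 45 degrees, none past 1 either way. Its arguments: {"type":"object","properties":{"rows":{"type":"array","items":{"type":"object","properties":{"tx":{"type":"number"},"ty":{"type":"number"},"tz":{"type":"number"},"rx":{"type":"number"},"ry":{"type":"number"},"rz":{"type":"number"},"grip":{"type":"number"}}}},"force":{"type":"number"}},"required":["rows"]}

```bash
mkdir -p pics; ls
cat > h.py <<'E'
import numpy as np, cv2
from bench import bot
from scipy.spatial.transform import Rotation as R
def rot(q): return R.from_quat([q[1],q[2],q[3],q[0]])
def grab(n):
    im,d=bot.capture(n); np.savez('last_%s.npz'%n,im=im,d=d); return im,d
def world(n,u,v,z):
    p=bot.camera_params(n); u=np.asarray(u,float);v=np.asarray(v,float);z=np.asarray(z,float)
    c=np.stack([(u-p['cx'])/p['fx']*z,(v-p['cy'])/p['fy']*z,z],-1)
    return rot(p['attitude']).apply(c.reshape(-1,3)).reshape(c.shape)+np.array(p['eye'])
E
python3 - <<'E'
from h import *
for n in('top','side'):
    im,d=grab(n); cv2.imwrite('pics/%s0.png'%n,im); print(bot.camera_params(n))
s=bot.sense(); print(s)
E
```

```text
pics
{'fx': 526.2350820605511, 'fy': 526.2350820605511, 'cx': 281.3197829186869, 'cy': 208.67017736697443, 'eye': array([0.51628642, 0.14534182, 0.85764415]), 'attitude': array([ 0.02862438, -0.70286985,  0.7102092 , -0.02752284])}
{'fx': 546.7387623578223, 'fy': 546.7387623578223, 'cx': 288.57837006312815, 'cy': 208.8063414499565, 'eye': array([0.26649481, 0.18137507, 0.9482623 ]), 'attitude': array([ 0.11620728, -0.65285909,  0.73607119, -0.13590468])}
{'time': 0.1, 'joints': array([ 8.83586471e-01,  3.13399528e-01,  1.49835435e+00, -8.15429395e-06,
        1.33097958e+00, -2.23413794e-01]), 'dq': array([-0.00065616, -0.00087471, -0.00336635, -0.0004642 , -0.00255718,
       -0.00047595]), 'joint_efforts': array([ 2.08726109e-03, -4.12899220e+01, -2.60141534e+01, -1.99492119e-04,
        3.04036097e-03,  4.49513050e-05]), 'position': array([0.23473132, 0.46935344, 0.23079204]), 'eef_rot': array([ 0.6880041 ,  0.16214676,  0.6883538 , -0.16287371]), 'wrist_force': array([-1.52335911, -0.18610119, -0.20601223]), 'moment': array([-0.03708784, -0.0032128 , -0.00098622]), 'finger_gap': 0.08502374311120346}
```

View pics/top0.png

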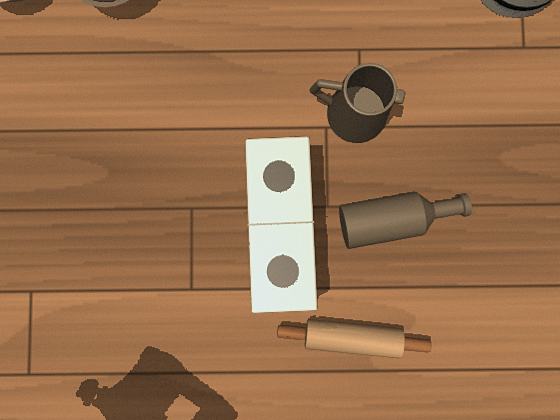

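View pics/side0.png

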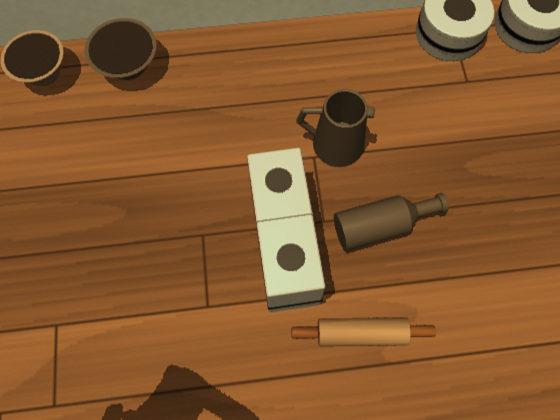

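The top view shows the mould at x 247–316, the bottle lying from its foot at (345,226) to its lip at (466,205), the jug at (365,100) and the pin at (355,337). Next I convert these to world coordinates.

Run:
```python
from h import *
L=np.load('last_top.npz'); d=L['d']
vv,uu=np.mgrid[0:420,0:560]
W=world('top',uu,vv,d)
for nm,(u,v) in dict(mTL=(250,142),mTR=(306,141),mBR=(312,306),mBL=(254,308),mid1=(310,180),mid2=(311,260),body1=(360,222),body2=(410,211),neck=(445,207),lip=(465,204),jugin=(368,100),pin1=(310,332),pin2=(400,342),pinh=(425,345),floor=(480,250)).items():
    print(nm,np.round(W[v,u],4))
# bottle points
m=(W[...,2]>0.008)&(uu>335)&(uu<480)&(vv>185)&(vv<255)&(d>0)
P=W[m]; 
c=P[:,:2].mean(0); U,S,Vt=np.linalg.svd(P[:,:2]-c); a=Vt[0]; 
if a[1]*0: pass
t=(P[:,:2]-c)@a; s=(P[:,:2]-c)@np.array([-a[1],a[0]])
print('axis',a,'c',c,t.min(),t.max(),s.min(),s.max())
for lo in np.arange(-.12,.14,.01):
    k=(t>=lo)&(t<lo+.01)
    if k.sum()>3: print(round(lo,3),k.sum(),np.round([s[k].min(),s[k].max(),P[k,2].max()],4))
m=(W[...,2]>0.13)&(W[...,2]<.15)&(uu>240)&(uu<322)&(vv>130)&(vv<316)
P=W[m][:,:2].astype(np.float32); r=cv2.minAreaRect(P); print(r, cv2.boxPoints(r), W[m][:,2].mean())
m=(W[...,2]>0.12)&(uu>340)&(uu<400)&(vv>60)&(vv<150); P=W[m]; print('jug rim',P.min(0),P.max(0))
```

```text
mTL [0.6659 0.1884 0.1421]
mTR [0.6666 0.1112 0.1415]
mBR [0.4412 0.1061 0.1384]
mBL [0.4394 0.1844 0.1387]
mid1 [0.6126 0.1063 0.139 ]
mid2 [0.5031 0.1065 0.1389]
body1 [0.5578 0.0284 0.0688]
body2 [ 0.5735 -0.047   0.0689]
neck [ 0.5806 -0.1062  0.0484]
lip [ 0.5846 -0.1355  0.053 ]
jugin [0.7614 0.002  0.0095]
pin1 [0.3926 0.1047 0.0466]
pin2 [ 0.3759 -0.032   0.0441]
pinh [ 0.3688 -0.0731  0.0315]
floor [ 5.139e-01 -1.754e-01  2.000e-04]
axis [ 0.17157748 -0.98517063] c [ 0.5654173  -0.02715013] -0.07844625762771691 0.12035150471293352 -0.034286650545789464 0.03577625219955163
-0.08 411 [-0.0341  0.0357  0.0723]
-0.07 288 [-0.0342  0.0354  0.0727]
-0.06 301 [-0.0342  0.0356  0.0739]
-0.05 291 [-0.034   0.0354  0.0732]
-0.04 292 [-0.0342  0.0357  0.0731]
-0.03 294 [-0.0342  0.0355  0.0742]
-0.02 296 [-0.0341  0.0358  0.0732]
-0.01 292 [-0.0343  0.0355  0.073 ]
-0.0 294 [-0.0343  0.0353  0.0737]
0.01 294 [-0.0341  0.0355  0.0726]
0.02 291 [-0.0342  0.0352  0.0738]
0.03 294 [-0.0343  0.0355  0.0722]
0.04 188 [-0.0332  0.0325  0.0719]
0.05 109 [-0.0228  0.0227  0.0623]
0.06 92 [-0.0123  0.0134  0.0506]
0.07 102 [-0.0124  0.0132  0.0502]
0.08 111 [-0.0124  0.0134  0.0505]
0.09 107 [-0.0125  0.0133  0.052 ]
0.1 140 [-0.0157  0.0167  0.0522]
0.11 149 [-0.0174  0.0182  0.0572]
((0.5541867017745972, 0.14748211205005646), (0.24022644758224487, 0.09005608409643173), 1.8300552368164062) [[0.43269676 0.18865135]
 [0.43557268 0.09864122]
 [0.67567664 0.10631287]
 [0.6728007  0.196323  ]] 0.13988152773875065
jug rim [ 0.51628642 -0.02136637  0.12000046] [0.77928331 0.14534182 0.85764415]
```

```bash
cat >> h.py <<'E'
A=np.array([0.17157748,-0.98517063,0]); S=np.array([-A[1],A[0],0])
FOOT=np.array([0.5654173,-0.02715013,0])+A*(-0.0784)+S*0.0007
def tool(phi_deg,sgn=1):
    # approach (tool x): down, tilted toward +A (away from mould) by phi
    p=np.radians(phi_deg); x=np.array([0,0,-1.])*np.cos(p)+A*np.sin(p)
    y=sgn*S; z=np.cross(x,y); return R.from_matrix(np.stack([x,y,z],1))
def rel(p,Rt,p0=None,R0=None):
    s=bot.sense()
    if p0 is None: p0=np.array(s['position']);R0=rot(s['eef_rot'])
    t=R0.inv().apply(np.array(p)-p0)/0.4; r=(R0.inv()*Rt).as_rotvec()/(np.pi/4)
    return np.round(np.r_[t,r],3)
def neck(th_deg,shift,L=.158):
    # bottle elevation th, corner shifted along A by shift; returns neck point
    t=np.radians(th_deg); return FOOT+A*(shift+L*np.cos(t)-.035*np.sin(t))+np.array([0,0,L*np.sin(t)+.035*np.cos(t)])
def tcp(th,shift,phi,sgn,back=.010,L=.158):
    Rt=tool(phi,sgn); return neck(th,shift,L)+Rt.apply([back,0,0]),Rt
def stat():
    s=bot.sense(); print('t',s['time'],'pos',np.round(s['position'],4),'j',np.round(s['joints'],2),'F',np.round(s['wrist_force'],2),'gap',round(s['finger_gap'],4))
    return s
E
python3 - <<'E'
from h import *
s=stat(); print(rot(s['eef_rot']).as_matrix().round(3), FOOT, neck(0,0))
for g in(1,-1):
    p,Rt=tcp(0,0,0,g); print(g,p,rel(p+[0,0,.15],Rt), Rt.as_matrix().round(3).tolist())
E
```

```text
t 0.1 pos [0.2347 0.4694 0.2308] j [ 0.88  0.31  1.5  -0.    1.33 -0.22] F [-1.52 -0.19 -0.21] gap 0.085
[[-0.001  0.447  0.894]
 [-0.001  0.894 -0.447]
 [-1.    -0.001 -0.   ]] [0.55265525 0.05020735 0.        ] [ 0.57976449 -0.10544961  0.035     ]
1 [ 0.57976449 -0.10544961  0.025     ] [ 1.400e-01 -8.990e-01  1.414e+00  1.190e+00  0.000e+00  1.000e-03] [[0.0, 0.985, 0.172], [-0.0, 0.172, -0.985], [-1.0, 0.0, 0.0]]
-1 [ 0.57976449 -0.10544961  0.025     ] [ 1.400e-01 -8.990e-01  1.414e+00 -2.810e+00 -2.000e-03  0.000e+00] [[0.0, -0.985, -0.172], [0.0, -0.172, 0.985], [-1.0, 0.0, -0.0]]
```

Emit:
{"op": "carry_out", "data": {
  "rows": [
    {"ty": -0.45,"tz": 0.7,"rx": 0.6,"grip": 1},
    {"ty": -0.45,"tz": 0.7,"rx": 0.6,"grip": 1},
    {"ty": -0.45,"tz": 0.7,"rx": 0.6,"grip": 1},
    {"ty": -0.45,"tz": 0.7,"rx": 0.6,"grip": 1},
    {"ty": -0.45,"tz": 0.7,"rx": 0.6,"grip": 1},
    {"ty": -0.45,"tz": 0.7,"rx": 0.6,"grip": 1},
    {"ty": -0.45,"tz": 0.7,"rx": 0.6,"grip": 1},
    {"ty": -0.45,"tz": 0.7,"rx": 0.6,"grip": 1}
  ],
  "force": 20
}}

```text
invalid input
```

Run:
```python
from h import *
stat()
p,Rt=tcp(0,0,0,1); print(rel(p+[0,0,.10],Rt))
```

```text
t 0.1 pos [0.2347 0.4694 0.2308] j [ 0.88  0.31  1.5  -0.    1.33 -0.22] F [-1.52 -0.19 -0.21] gap 0.085
[ 2.650e-01 -8.990e-01  1.414e+00  1.190e+00  0.000e+00  1.000e-03]
```

Emit:
{"op": "carry_out", "data": {
  "rows": [
    {"tx": 0,"ty": -0.45,"tz": 0.7,"rx": 0.6,"ry": 0,"rz": 0,"grip": 1},
    {"tx": 0,"ty": -0.45,"tz": 0.7,"rx": 0.6,"ry": 0,"rz": 0,"grip": 1},
    {"tx": 0,"ty": -0.45,"tz": 0.7,"rx": 0.6,"ry": 0,"rz": 0,"grip": 1},
    {"tx": 0,"ty": -0.45,"tz": 0.7,"rx": 0.6,"ry": 0,"rz": 0,"grip": 1},
    {"tx": 0,"ty": -0.45,"tz": 0.7,"rx": 0.6,"ry": 0,"rz": 0,"grip": 1},
    {"tx": 0,"ty": -0.45,"tz": 0.7,"rx": 0.6,"ry": 0,"rz": 0,"grip": 1},
    {"tx": 0,"ty": -0.45,"tz": 0.7,"rx": 0.6,"ry": 0,"rz": 0,"grip": 1},
    {"tx": 0,"ty": -0.45,"tz": 0.7,"rx": 0.6,"ry": 0,"rz": 0,"grip": 1}
  ],
  "force": 20
}}

```text
time: 0.77
position: [0.4052, 0.1813, 0.2313]
eef_rot: [0.631, 0.319, 0.631, -0.319]
wrist_force: [0.2, 0.3, -0.4]
finger_gap: 0.0855
```

Run:
```python
from h import *
stat()
p,Rt=tcp(0,0,0,1); print(rel(p+[0,0,.10],Rt))
```

```text
t 0.7667 pos [0.4052 0.1813 0.2313] j [ 0.16  0.13  1.72  0.    1.28 -0.48] F [ 0.22  0.27 -0.43] gap 0.0855
[ 0.266 -0.075  0.836  0.59  -0.     0.   ]
```

Emit:
{"op": "carry_out", "data": {
  "rows": [
    {"tx": 0,"ty": -0.075,"tz": 0.836,"rx": 0.59,"ry": 0,"rz": 0,"grip": 1},
    {"tx": 0,"ty": -0.075,"tz": 0.836,"rx": 0.59,"ry": 0,"rz": 0,"grip": 1},
    {"tx": 0,"ty": -0.075,"tz": 0.836,"rx": 0.59,"ry": 0,"rz": 0,"grip": 1},
    {"tx": 0,"ty": -0.075,"tz": 0.836,"rx": 0.59,"ry": 0,"rz": 0,"grip": 1},
    {"tx": 0,"ty": -0.075,"tz": 0.836,"rx": 0.59,"ry": 0,"rz": 0,"grip": 1},
    {"tx": 0.1,"ty": -0.075,"tz": 0.836,"rx": 0.59,"ry": 0,"rz": 0,"grip": 1},
    {"tx": 0.2,"ty": -0.075,"tz": 0.836,"rx": 0.59,"ry": 0,"rz": 0,"grip": 1},
    {"tx": 0.26,"ty": -0.075,"tz": 0.836,"rx": 0.59,"ry": 0,"rz": 0,"grip": 1}
  ]
}}

```text
time: 1.43
position: [0.5662, -0.0824, 0.1614]
eef_rot: [0.542, 0.456, 0.54, -0.455]
wrist_force: [1.1, 0.3, -0.0]
finger_gap: 0.0854
```

Run:
```python
from h import *
im,d=grab('top'); cv2.imwrite('pics/top1.png',im)
stat()
p,Rt=tcp(0,0,0,1); print(rel(p,Rt))
```

```text
t 1.4833 pos [ 0.5645 -0.0846  0.1531] j [-0.35  0.49  1.46 -0.    1.21 -0.52] F [-3.77 -2.22 -7.92] gap 0.0851
[ 0.32   0.031  0.059 -0.005 -0.004  0.009]
```

View pics/top1.png

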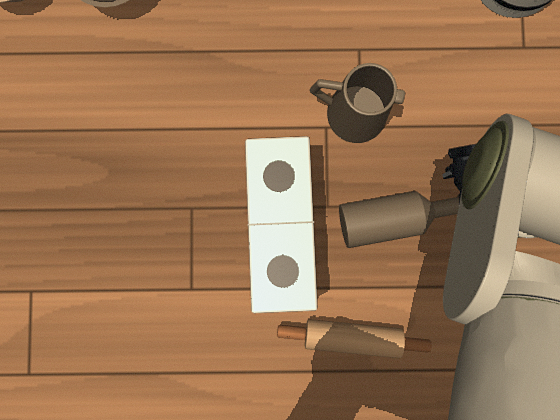

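Emit:
{"op": "carry_out", "data": {
  "rows": [
    {"tx": 0.05,"ty": 0.031,"tz": 0.059,"rx": -0.005,"ry": -0.004,"rz": 0.009,"grip": 1},
    {"tx": 0.12,"ty": 0.031,"tz": 0.059,"rx": -0.005,"ry": -0.004,"rz": 0.009,"grip": 1},
    {"tx": 0.18,"ty": 0.031,"tz": 0.059,"rx": -0.005,"ry": -0.004,"rz": 0.009,"grip": 1},
    {"tx": 0.18,"ty": 0.031,"tz": 0.059,"rx": -0.005,"ry": -0.004,"rz": 0.009,"grip": 1},
    {"tx": 0.18,"ty": 0.031,"tz": 0.059,"rx": -0.005,"ry": -0.004,"rz": 0.009,"grip": 1},
    {"tx": 0.18,"ty": 0.031,"tz": 0.059,"rx": -0.005,"ry": -0.004,"rz": 0.009,"grip": 1}
  ]
}}

```text
time: 1.98
position: [0.5815, -0.1007, 0.0908]
eef_rot: [0.545, 0.455, 0.539, -0.453]
wrist_force: [-0.3, -0.6, 1.0]
finger_gap: 0.0858
```

Run:
```python
from h import *
stat()
p,Rt=tcp(0,0,0,1); print(rel(p,Rt))
```

```text
t 1.9833 pos [ 0.5815 -0.1007  0.0908] j [-0.37  0.59  1.47  0.    1.07 -0.55] F [-0.33 -0.63  1.01] gap 0.0858
[ 0.165 -0.008  0.01   0.005  0.005 -0.011]
```

Emit:
{"op": "carry_out", "data": {
  "rows": [
    {"tx": 0.06,"ty": -0.006,"tz": 0.012,"rx": 0.005,"ry": 0.005,"rz": -0.01,"grip": 1},
    {"tx": 0.12,"ty": -0.006,"tz": 0.012,"rx": 0.005,"ry": 0.005,"rz": -0.01,"grip": 1},
    {"tx": 0.165,"ty": -0.006,"tz": 0.012,"rx": 0.005,"ry": 0.005,"rz": -0.01,"grip": 1},
    {"tx": 0.165,"ty": -0.006,"tz": 0.012,"rx": 0.005,"ry": 0.005,"rz": -0.01,"grip": 1},
    {"tx": 0.165,"ty": -0.006,"tz": 0.012,"rx": 0.005,"ry": 0.005,"rz": -0.01,"grip": 1}
  ]
}}

```text
time: 2.4
position: [0.5804, -0.106, 0.0246]
eef_rot: [0.541, 0.455, 0.541, -0.455]
wrist_force: [-0.6, -0.8, 0.4]
finger_gap: 0.0853
```

Run:
```python
from h import *
stat()
p,Rt=tcp(0,0,0,1); print(rel(p,Rt))
```

```text
t 2.4 pos [ 0.5804 -0.106   0.0246] j [-0.38  0.68  1.51  0.    0.95 -0.55] F [-0.56 -0.78  0.41] gap 0.0853
[-0.001 -0.001 -0.002  0.    -0.    -0.   ]
```

Emit:
{"op": "carry_out", "data": {
  "rows": [
    {"tx": 0,"ty": 0,"tz": 0,"rx": 0,"ry": 0,"rz": 0,"grip": -0.3},
    {"tx": 0,"ty": 0,"tz": 0,"rx": 0,"ry": 0,"rz": 0,"grip": -0.6},
    {"tx": 0,"ty": 0,"tz": 0,"rx": 0,"ry": 0,"rz": 0,"grip": -0.6},
    {"tx": 0,"ty": 0,"tz": 0,"rx": 0,"ry": 0,"rz": 0,"grip": -0.6},
    {"tx": 0,"ty": 0,"tz": 0,"rx": 0,"ry": 0,"rz": 0,"grip": -0.6},
    {"tx": 0,"ty": 0,"tz": 0,"rx": 0,"ry": 0,"rz": 0,"grip": -0.6}
  ],
  "force": 20
}}

```text
time: 2.9
position: [0.5801, -0.1061, 0.0238]
eef_rot: [0.541, 0.455, 0.541, -0.455]
wrist_force: [0.8, -0.3, 2.6]
finger_gap: 0.0253
```

Run:
```python
from h import *
stat()
for th,sh,ph in [(10,0,5),(20,0,10),(30,0,18),(40,0.003,25)]:
    print(th,rel(*tcp(th,sh,ph,1)).tolist(), tcp(th,sh,ph,1)[0].round(4))
```

```text
t 2.9 pos [ 0.5801 -0.1061  0.0238] j [-0.38  0.68  1.51  0.    0.95 -0.55] F [ 0.8  -0.35  2.63] gap 0.0253
10 [-0.07, -0.001, -0.021, 0.0, -0.111, 0.0] [ 0.5785 -0.098   0.0519]
20 [-0.133, -0.001, -0.051, 0.0, -0.223, 0.0] [ 0.5764 -0.086   0.0771]
30 [-0.19, -0.001, -0.091, 0.0, -0.4, 0.0] [ 0.5737 -0.0704  0.0998]
40 [-0.239, -0.001, -0.132, 0.0, -0.556, 0.0] [ 0.5708 -0.054   0.1193]
```

Emit:
{"op": "carry_out", "data": {
  "rows": [
    {"tx": -0.035,"ty": 0,"tz": -0.009,"rx": 0,"ry": -0.055,"rz": 0,"grip": -0.6},
    {"tx": -0.07,"ty": 0,"tz": -0.021,"rx": 0,"ry": -0.11,"rz": 0,"grip": -0.6},
    {"tx": -0.102,"ty": 0,"tz": -0.036,"rx": 0,"ry": -0.167,"rz": 0,"grip": -0.6},
    {"tx": -0.133,"ty": 0,"tz": -0.051,"rx": 0,"ry": -0.223,"rz": 0,"grip": -0.6},
    {"tx": -0.162,"ty": 0,"tz": -0.071,"rx": 0,"ry": -0.31,"rz": 0,"grip": -0.6},
    {"tx": -0.19,"ty": 0,"tz": -0.091,"rx": 0,"ry": -0.4,"rz": 0,"grip": -0.6},
    {"tx": -0.19,"ty": 0,"tz": -0.091,"rx": 0,"ry": -0.4,"rz": 0,"grip": -0.6},
    {"tx": -0.19,"ty": 0,"tz": -0.091,"rx": 0,"ry": -0.4,"rz": 0,"grip": -0.6}
  ]
}}

```text
time: 3.57
position: [0.5736, -0.0693, 0.0992]
eef_rot: [0.619, 0.378, 0.451, -0.52]
wrist_force: [0.3, -0.2, -2.9]
finger_gap: 0.0254
```

Run:
```python
from h import *
for n in('top','side'):
    im,d=grab(n); cv2.imwrite('pics/%s2.png'%n,im)
stat()
for th,sh,ph in [(40,0.003,25),(50,.007,32),(60,.012,38)]:
    print(th,rel(*tcp(th,sh,ph,1)).tolist(), tcp(th,sh,ph,1)[0].round(4))
```

```text
t 3.6667 pos [ 0.5734 -0.0705  0.0986] j [-0.2   0.54  1.56 -0.36  0.95 -0.17] F [ 0.02  1.4  -2.67] gap 0.0256
40 [-0.062, 0.0, -0.024, 0.0, -0.159, 0.002] [ 0.5708 -0.054   0.1193]
50 [-0.114, 0.0, -0.056, 0.0, -0.314, 0.002] [ 0.5676 -0.0355  0.1351]
60 [-0.157, 0.0, -0.096, 0.0, -0.448, 0.002] [ 0.5641 -0.0156  0.1465]
```

View pics/top2.png

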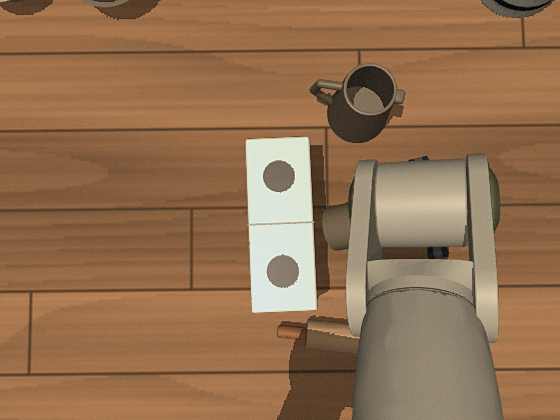

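View pics/side2.png

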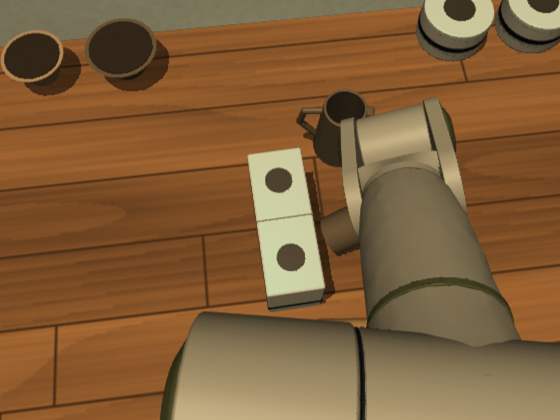

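The top view shows the bottle tilting up with its foot end at about (325–355, 205–250), and the jug and pin in place. I'll check the foot height and tilt from depth.

Run:
```python
from h import *
L=np.load('last_top.npz'); d=L['d']
vv,uu=np.mgrid[0:420,0:560]; W=world('top',uu,vv,d)
v=226
for v in (215,226,238):
  for u in range(316,356,3): print((u,v),W[v,u].round(3).tolist(),end=' ')
  print()
```

```text
(316, 215) [0.574, 0.09, -0.002] (319, 215) [0.574, 0.085, -0.001] (322, 215) [0.573, 0.08, 0.002] (325, 215) [0.57, 0.08, 0.057] (328, 215) [0.569, 0.075, 0.058] (331, 215) [0.569, 0.071, 0.064] (334, 215) [0.569, 0.067, 0.067] (337, 215) [0.569, 0.063, 0.07] (340, 215) [0.569, 0.058, 0.069] (343, 215) [0.568, 0.054, 0.072] (346, 215) [0.568, 0.05, 0.077] (349, 215) [0.551, 0.079, 0.339] (352, 215) [0.548, 0.082, 0.383] (355, 215) [0.548, 0.079, 0.383] 
(316, 226) [0.556, 0.09, -0.0] (319, 226) [0.555, 0.085, 0.003] (322, 226) [0.556, 0.08, -0.001] (325, 226) [0.553, 0.08, 0.062] (328, 226) [0.553, 0.076, 0.063] (331, 226) [0.552, 0.072, 0.066] (334, 226) [0.552, 0.068, 0.07] (337, 226) [0.552, 0.063, 0.071] (340, 226) [0.552, 0.059, 0.075] (343, 226) [0.552, 0.055, 0.074] (346, 226) [0.551, 0.051, 0.08] (349, 226) [0.551, 0.047, 0.082] (352, 226) [0.537, 0.083, 0.39] (355, 226) [0.537, 0.081, 0.39] 
(316, 238) [0.536, 0.09, -0.002] (319, 238) [0.536, 0.085, -0.002] (322, 238) [0.536, 0.08, -0.002] (325, 238) [0.536, 0.076, 0.001] (328, 238) [0.535, 0.076, 0.06] (331, 238) [0.534, 0.072, 0.063] (334, 238) [0.534, 0.067, 0.062] (337, 238) [0.534, 0.063, 0.068] (340, 238) [0.534, 0.059, 0.066] (343, 238) [0.534, 0.054, 0.069] (346, 238) [0.534, 0.05, 0.071] (349, 238) [0.527, 0.086, 0.392] (352, 238) [0.527, 0.084, 0.395] (355, 238) [0.527, 0.082, 0.395]
```

Emit:
{"op": "carry_out", "data": {
  "rows": [
    {"tx": -0.031,"ty": 0,"tz": -0.012,"rx": 0,"ry": -0.08,"rz": 0,"grip": -0.6},
    {"tx": -0.062,"ty": 0,"tz": -0.024,"rx": 0,"ry": -0.16,"rz": 0,"grip": -0.6},
    {"tx": -0.089,"ty": 0,"tz": -0.04,"rx": 0,"ry": -0.237,"rz": 0,"grip": -0.6},
    {"tx": -0.114,"ty": 0,"tz": -0.056,"rx": 0,"ry": -0.314,"rz": 0,"grip": -0.6},
    {"tx": -0.137,"ty": 0,"tz": -0.076,"rx": 0,"ry": -0.38,"rz": 0,"grip": -0.6},
    {"tx": -0.157,"ty": 0,"tz": -0.096,"rx": 0,"ry": -0.448,"rz": 0,"grip": -0.6},
    {"tx": -0.157,"ty": 0,"tz": -0.096,"rx": 0,"ry": -0.448,"rz": 0,"grip": -0.6},
    {"tx": -0.157,"ty": 0,"tz": -0.096,"rx": 0,"ry": -0.448,"rz": 0,"grip": -0.6}
  ]
}}

```text
time: 4.33
position: [0.5639, -0.0152, 0.1461]
eef_rot: [0.687, 0.281, 0.336, -0.579]
wrist_force: [0.3, 0.1, -3.9]
finger_gap: 0.0254
```

Run:
```python
from h import *
for n in('top','side'):
    im,d=grab(n); cv2.imwrite('pics/%s3.png'%n,im)
stat()
for th,sh,ph in [(67,.015,42),(75,.018,46),(83,.02,48),(90,.02,50)]:
    print(th,rel(*tcp(th,sh,ph,1)).tolist(), tcp(th,sh,ph,1)[0].round(4))
```

```text
t 4.4333 pos [ 0.564  -0.0162  0.1466] j [ 0.04  0.52  1.58 -0.76  1.09  0.25] F [-0.4  -0.31 -4.26] gap 0.0253
67 [-0.035, 0.0, -0.024, -0.0, -0.089, 0.003] [ 5.614e-01 -2.000e-04  1.517e-01]
75 [-0.07, 0.0, -0.057, 0.0, -0.177, 0.003] [0.5582 0.0184 0.1547]
83 [-0.101, 0.0, -0.097, 0.0, -0.222, 0.003] [0.5547 0.0384 0.1544]
90 [-0.125, 0.0, -0.139, 0.0, -0.266, 0.003] [0.5514 0.0574 0.1516]
```

View pics/top3.png

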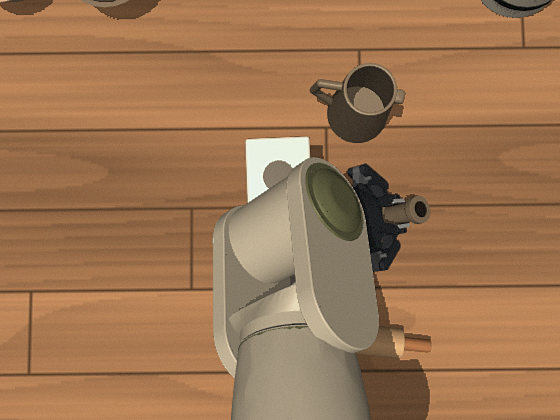

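View pics/side3.png

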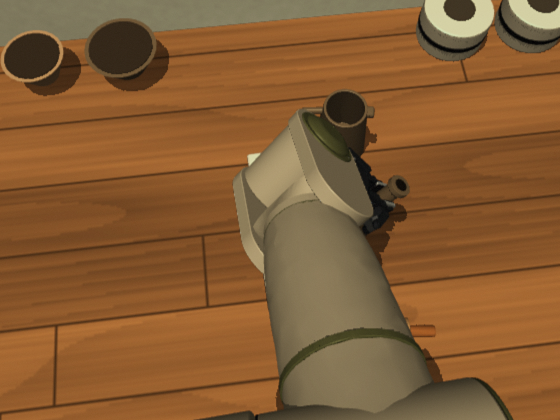

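The top view shows the mouth at (419,209), clear of the fingers and with the bottle raised. I'll compare it with the model.

Run:
```python
from h import *
L=np.load('last_top.npz'); d=L['d']
print(neck(60,.012,.198))
m=L['im'][185:235,380:440]; cv2.imwrite('pics/c3.png',cv2.resize(m,None,fx=10,fy=10,interpolation=0))
vv,uu=np.mgrid[0:420,0:560]; W=world('top',uu,vv,d)
for v,u in[(209,409),(197,419),(209,429),(221,419),(203,428),(215,428)]: print(W[v,u].round(3))
```

```text
[ 0.56649968 -0.02928519  0.18897303]
[ 0.567 -0.014  0.198]
[ 0.583 -0.03   0.188]
[ 0.568 -0.045  0.179]
[ 0.552 -0.027  0.195]
[ 0.575 -0.043  0.183]
[ 0.56  -0.042  0.182]
```

View pics/c3.png

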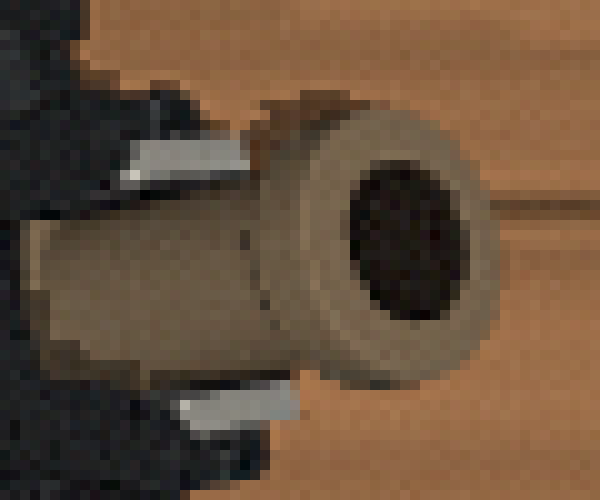

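Emit:
{"op": "carry_out", "data": {
  "rows": [
    {"tx": -0.018,"ty": 0,"tz": -0.012,"rx": 0,"ry": -0.045,"rz": 0,"grip": -0.6},
    {"tx": -0.035,"ty": 0,"tz": -0.024,"rx": 0,"ry": -0.089,"rz": 0,"grip": -0.6},
    {"tx": -0.053,"ty": 0,"tz": -0.04,"rx": 0,"ry": -0.135,"rz": 0,"grip": -0.6},
    {"tx": -0.07,"ty": 0,"tz": -0.057,"rx": 0,"ry": -0.177,"rz": 0,"grip": -0.6},
    {"tx": -0.086,"ty": 0,"tz": -0.077,"rx": 0,"ry": -0.2,"rz": 0,"grip": -0.6},
    {"tx": -0.101,"ty": 0,"tz": -0.097,"rx": 0,"ry": -0.222,"rz": 0,"grip": -0.6},
    {"tx": -0.101,"ty": 0,"tz": -0.097,"rx": 0,"ry": -0.222,"rz": 0,"grip": -0.6},
    {"tx": -0.101,"ty": 0,"tz": -0.097,"rx": 0,"ry": -0.222,"rz": 0,"grip": -0.6}
  ]
}}

```text
time: 5.1
position: [0.5546, 0.0396, 0.1546]
eef_rot: [0.715, 0.23, 0.275, -0.601]
wrist_force: [-0.1, -0.3, -4.0]
finger_gap: 0.0253
```

Run:
```python
from h import *
im,d=grab('top'); cv2.imwrite('pics/top4.png',im)
stat()
for th,sh,ph in [(87,.02,50),(90,.019,50),(90,.015,50)]:
    print(th,rel(*tcp(th,sh,ph,1)).tolist(), tcp(th,sh,ph,1)[0].round(4))
```

```text
t 5.15 pos [0.5547 0.0393 0.1548] j [ 0.2   0.58  1.55 -0.91  1.23  0.45] F [-0.44 -0.52 -4.1 ] gap 0.0252
87 [-0.016, -0.0, -0.02, 0.001, -0.044, 0.001] [0.5528 0.0492 0.1532]
90 [-0.031, -0.0, -0.038, 0.001, -0.044, 0.001] [0.5512 0.0584 0.1516]
90 [-0.038, -0.0, -0.045, 0.001, -0.044, 0.001] [0.5505 0.0624 0.1516]
```

View pics/top4.png

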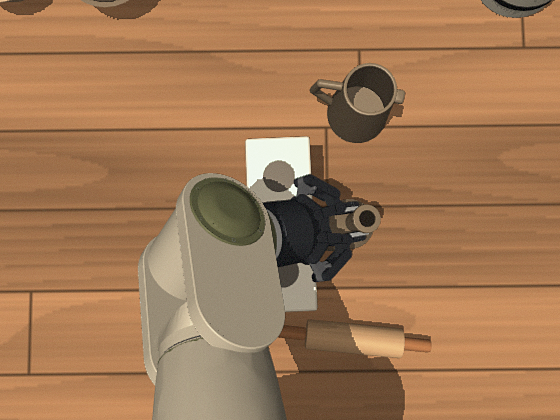

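Run:
```python
from h import *
L=np.load('last_top.npz'); d=L['d']
print(neck(83,.020,.198))
m=L['im'][190:250,335:400]; cv2.imwrite('pics/c4.png',cv2.resize(m,None,fx=9,fy=9,interpolation=0))
vv,uu=np.mgrid[0:420,0:560]; W=world('top',uu,vv,d)
for v in range(204,236,3): print(v,[W[v,u].round(3).tolist()[1:] for u in range(352,386,4)])
```

```text
[0.55426653 0.0409556  0.20078957]
204 [[0.054, 0.172], [0.048, 0.167], [0.037, 0.129], [0.043, 0.203], [0.038, 0.202], [-0.002, -0.002], [-0.009, -0.0], [0.145, 0.858], [-0.022, -0.0]]
207 [[0.055, 0.182], [0.049, 0.175], [0.048, 0.205], [0.043, 0.204], [0.038, 0.201], [0.032, 0.199], [-0.009, -0.001], [-0.015, -0.001], [-0.022, -0.001]]
210 [[0.055, 0.178], [0.053, 0.204], [0.048, 0.205], [0.043, 0.204], [0.038, 0.203], [0.033, 0.203], [0.028, 0.2], [-0.015, 0.001], [-0.021, 0.001]]
213 [[0.053, 0.166], [0.053, 0.205], [0.049, 0.206], [0.043, 0.205], [0.038, 0.204], [0.033, 0.205], [0.028, 0.2], [-0.015, -0.001], [-0.021, 0.001]]
216 [[0.058, 0.201], [0.054, 0.206], [0.048, 0.203], [0.044, 0.207], [0.039, 0.205], [0.033, 0.202], [0.028, 0.203], [0.023, 0.201], [-0.021, -0.001]]
219 [[0.058, 0.2], [0.054, 0.207], [0.049, 0.205], [0.043, 0.204], [0.038, 0.203], [0.033, 0.204], [0.028, 0.202], [0.022, 0.198], [-0.021, 0.0]]
222 [[0.058, 0.201], [0.054, 0.206], [0.049, 0.205], [0.043, 0.204], [0.038, 0.204], [0.033, 0.202], [0.028, 0.201], [-0.014, -0.0], [-0.021, -0.002]]
225 [[0.055, 0.177], [0.054, 0.208], [0.049, 0.206], [0.044, 0.206], [0.039, 0.203], [0.033, 0.203], [0.028, 0.202], [-0.015, -0.001], [-0.02, 0.002]]
228 [[0.053, 0.164], [0.053, 0.201], [0.049, 0.204], [0.044, 0.205], [0.039, 0.204], [0.034, 0.203], [0.029, 0.203], [-0.014, -0.001], [-0.02, 0.004]]
231 [[0.051, 0.149], [0.051, 0.183], [0.048, 0.201], [0.044, 0.205], [0.039, 0.205], [0.034, 0.202], [-0.008, -0.002], [-0.014, 0.001], [-0.021, -0.0]]
234 [[0.056, 0.186], [0.051, 0.182], [0.045, 0.177], [0.039, 0.172], [0.027, 0.129], [-0.001, -0.0], [-0.008, -0.002], [-0.014, -0.001], [-0.02, 0.001]]
```

View pics/c4.png

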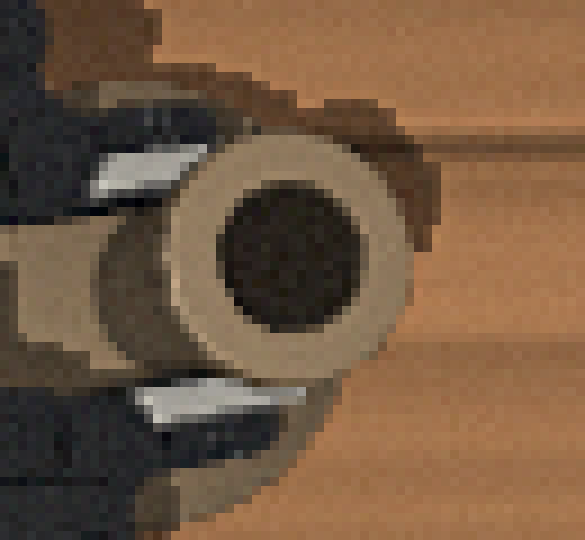

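Run:
```python
from h import *
for th,sh,ph in [(83,.02,48),(87,.02,50),(90,.02,50),(90,.017,50),(90,.013,50),(90,.01,50)]:
    p,Rt=tcp(th,sh,ph,1); print(th,rel(p-[0,0,.0025],Rt).tolist())
```

```text
83 [0.006, -0.0, -0.004, 0.001, 0.001, 0.001]
87 [-0.012, -0.0, -0.025, 0.001, -0.044, 0.001]
90 [-0.025, -0.0, -0.041, 0.001, -0.044, 0.001]
90 [-0.03, -0.0, -0.046, 0.001, -0.044, 0.001]
90 [-0.038, -0.0, -0.053, 0.001, -0.044, 0.001]
90 [-0.043, -0.0, -0.058, 0.001, -0.044, 0.001]
```

Emit:
{"op": "carry_out", "data": {
  "rows": [
    {"tx": 0.006,"ty": 0,"tz": -0.004,"rx": 0,"ry": 0,"rz": 0,"grip": -0.6},
    {"tx": -0.003,"ty": 0,"tz": -0.014,"rx": 0,"ry": -0.022,"rz": 0,"grip": -0.6},
    {"tx": -0.012,"ty": 0,"tz": -0.025,"rx": 0,"ry": -0.044,"rz": 0,"grip": -0.6},
    {"tx": -0.018,"ty": 0,"tz": -0.033,"rx": 0,"ry": -0.044,"rz": 0,"grip": -0.6},
    {"tx": -0.025,"ty": 0,"tz": -0.041,"rx": 0,"ry": -0.044,"rz": 0,"grip": -0.6},
    {"tx": -0.03,"ty": 0,"tz": -0.046,"rx": 0,"ry": -0.044,"rz": 0,"grip": -0.6},
    {"tx": -0.03,"ty": 0,"tz": -0.046,"rx": 0,"ry": -0.044,"rz": 0,"grip": -0.6},
    {"tx": -0.03,"ty": 0,"tz": -0.046,"rx": 0,"ry": -0.044,"rz": 0,"grip": -0.6}
  ]
}}

```text
time: 5.82
position: [0.5509, 0.0607, 0.1491]
eef_rot: [0.719, 0.219, 0.262, -0.605]
wrist_force: [-0.3, -1.1, -4.7]
finger_gap: 0.0257
```

Run:
```python
from h import *
stat(); print(tcp(90,.017,50,1)[0])
im,d=grab('top'); cv2.imwrite('pics/top5.png',im)
vv,uu=np.mgrid[0:420,0:560]; W=world('top',uu,vv,d)
m=(W[...,2]>.192)&(W[...,2]<.21)&(uu>325)&(uu<380)&(vv>195)&(vv<245)&(W[...,1]<.085)
P=W[m]; print(len(P),P.min(0),P.max(0)); A_=np.c_[P[:,:2],np.ones(len(P))]; print(np.linalg.lstsq(A_,P[:,2],rcond=None)[0], P.mean(0))
s=stat()
```

```text
t 5.8167 pos [0.5509 0.0607 0.1491] j [ 0.25  0.61  1.53 -0.93  1.27  0.5 ] F [-0.28 -1.14 -4.69] gap 0.0257
[0.55088121 0.06039358 0.15157212]
644 [0.53357177 0.04872262 0.19265632] [0.56781013 0.08407021 0.20234401]
[-0.00320786 -0.00732678  0.20096098] [0.55064184 0.06651669 0.19870724]
t 5.8667 pos [0.5509 0.0605 0.1491] j [ 0.25  0.61  1.53 -0.93  1.27  0.5 ] F [ 0.68 -1.18 -4.89] gap 0.0258
```

View pics/top5.png

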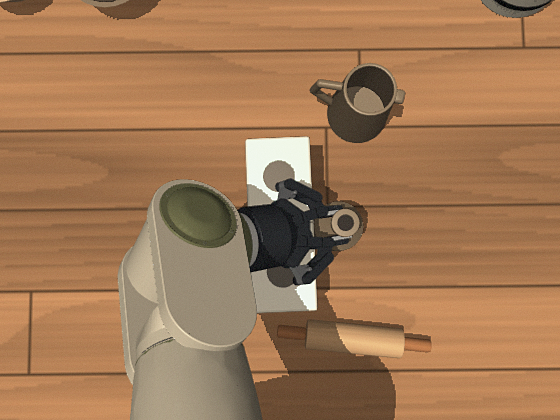

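Emit:
{"op": "carry_out", "data": {
  "rows": [
    {"tx": -0.004,"ty": 0,"tz": -0.003,"rx": 0,"ry": 0,"rz": 0,"grip": -0.6},
    {"tx": -0.008,"ty": 0,"tz": -0.006,"rx": 0,"ry": 0,"rz": 0,"grip": -0.6},
    {"tx": -0.008,"ty": 0,"tz": -0.006,"rx": 0,"ry": 0,"rz": 0,"grip": -0.6},
    {"tx": -0.008,"ty": 0,"tz": -0.006,"rx": 0,"ry": 0,"rz": 0,"grip": -0.6},
    {"tx": -0.008,"ty": 0,"tz": -0.006,"rx": 0,"ry": 0,"rz": 0,"grip": -0.6}
  ]
}}

```text
time: 6.28
position: [0.5504, 0.0637, 0.1502]
eef_rot: [0.719, 0.219, 0.261, -0.606]
wrist_force: [-1.1, -5.5, -2.2]
finger_gap: 0.0255
```

```bash
cat > mouth.py <<'E'
from h import *
def mouth():
    im,d=grab('top'); cv2.imwrite('pics/t_%.2f.png'%bot.sense()['time'],im)
    vv,uu=np.mgrid[0:420,0:560]; W=world('top',uu,vv,d)
    m=(W[...,2]>.19)&(W[...,2]<.21)&(uu>320)&(uu<380)&(vv>195)&(vv<245)&(W[...,1]<.09)
    P=W[m]; print(len(P),P.mean(0)); A_=np.c_[P[:,:2],np.ones(len(P))]; print(np.linalg.lstsq(A_,P[:,2],rcond=None)[0])
    stat()
E
python3 -c "
from mouth import *
mouth()"
```

```text
656 [0.54987819 0.0708192  0.19994759]
[ 0.02452482 -0.05449596  0.19032129]
t 6.3333 pos [0.5503 0.0637 0.1502] j [ 0.26  0.61  1.53 -0.93  1.28  0.5 ] F [ 0.84 -6.22 -2.17] gap 0.0253
```

Emit:
{"op": "carry_out", "data": {
  "rows": [
    {"tx": 0.006,"ty": 0,"tz": 0.005,"rx": 0,"ry": 0,"rz": 0,"grip": -0.6},
    {"tx": 0.009,"ty": 0,"tz": 0.001,"rx": 0,"ry": 0,"rz": 0,"grip": -0.6},
    {"tx": 0.009,"ty": 0,"tz": 0.001,"rx": 0,"ry": 0,"rz": 0,"grip": -0.6},
    {"tx": 0.009,"ty": 0,"tz": 0.001,"rx": 0,"ry": 0,"rz": 0,"grip": -0.6}
  ]
}}

```text
time: 6.67
position: [0.5512, 0.0612, 0.1486]
eef_rot: [0.72, 0.22, 0.261, -0.605]
wrist_force: [-0.4, -2.4, 6.3]
finger_gap: 0.0252
```

```bash
python3 -c "
from mouth import *
mouth()"
```

```text
662 [0.55044276 0.06820367 0.1984217 ]
[ 0.03643886 -0.05605945  0.18218765]
t 6.7167 pos [0.5512 0.0613 0.1486] j [ 0.25  0.61  1.53 -0.93  1.27  0.5 ] F [-0.93 -1.59  5.87] gap 0.0254
```

Emit:
{"op": "carry_out", "data": {
  "rows": [
    {"tx": 0,"ty": 0,"tz": 0,"rx": 0,"ry": 0,"rz": 0,"grip": -0.2},
    {"tx": 0,"ty": 0,"tz": 0,"rx": 0,"ry": 0,"rz": 0,"grip": 0.2},
    {"tx": 0,"ty": 0,"tz": 0,"rx": 0,"ry": 0,"rz": 0,"grip": 0.5},
    {"tx": 0,"ty": 0,"tz": 0,"rx": 0,"ry": 0,"rz": 0,"grip": 0.5},
    {"tx": 0,"ty": 0,"tz": 0,"rx": 0,"ry": 0,"rz": 0,"grip": 0.5},
    {"tx": 0,"ty": 0,"tz": 0,"rx": 0,"ry": 0,"rz": 0,"grip": 0.5}
  ]
}}

```text
time: 7.22
position: [0.5508, 0.0615, 0.1475]
eef_rot: [0.719, 0.219, 0.262, -0.605]
wrist_force: [0.4, 0.1, -1.0]
finger_gap: 0.0637
```

```bash
python3 -c "
from mouth import *
mouth()"; ls pics; cp $(ls -t pics/t_*|head -1) pics/open.png
```

```text
640 [0.55156014 0.06309189 0.19784382]
[-0.0053384  -0.01916894  0.20199767]
t 7.2667 pos [0.5508 0.0615 0.1475] j [ 0.25  0.61  1.53 -0.93  1.27  0.5 ] F [-0.51  0.86 -0.04] gap 0.0642
c3.png
c4.png
side0.png
side2.png
side3.png
t_6.33.png
t_6.72.png
t_7.27.png
top0.png
top1.png
top2.png
top3.png
top4.png
top5.png
```

View pics/open.png

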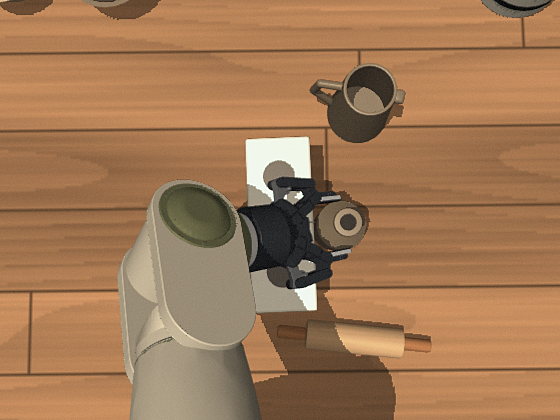

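The bottle stands upright with its mouth at (348,222) and the fingers are clear on both sides. I'm retreating along the tool axis.

Emit:
{"op": "carry_out", "data": {
  "rows": [
    {"tx": -0.05,"ty": 0,"tz": 0,"rx": 0,"ry": 0,"rz": 0,"grip": 0.5},
    {"tx": -0.1,"ty": 0,"tz": 0,"rx": 0,"ry": 0,"rz": 0,"grip": 0.5},
    {"tx": -0.16,"ty": 0,"tz": 0,"rx": 0,"ry": 0,"rz": 0,"grip": 0.5},
    {"tx": -0.23,"ty": 0,"tz": 0,"rx": 0,"ry": 0,"rz": 0,"grip": 0.5},
    {"tx": -0.3,"ty": 0,"tz": 0,"rx": 0,"ry": 0,"rz": 0,"grip": 0.5},
    {"tx": -0.3,"ty": 0,"tz": 0,"rx": 0,"ry": 0,"rz": 0,"grip": 0.5},
    {"tx": -0.3,"ty": 0,"tz": 0,"rx": 0,"ry": 0,"rz": 0,"grip": 0.5},
    {"tx": -0.3,"ty": 0,"tz": 0,"rx": 0,"ry": 0,"rz": 0,"grip": 0.5}
  ]
}}

```text
time: 7.93
position: [0.5349, 0.1516, 0.2238]
eef_rot: [0.719, 0.219, 0.262, -0.605]
wrist_force: [0.2, -0.5, -0.2]
finger_gap: 0.0644
```

```bash
python3 -c "
from mouth import *
mouth()
m=np.array([.5542,.1475]);ex=np.array([.9995,.0319]);
from mouth import bot
im,d=grab('side'); cv2.imwrite('pics/side_end.png',im)"; cp $(ls -t pics/t_*|head -1) pics/end.png
```

```text
641 [0.5514735  0.06318285 0.19798348]
[ 0.00235003 -0.0220287   0.19807933]
t 7.9833 pos [0.5349 0.1513 0.2236] j [ 0.41  0.58  1.36 -0.84  1.51  0.43] F [ 0.64  0.83 -1.41] gap 0.0644
```

View pics/end.png

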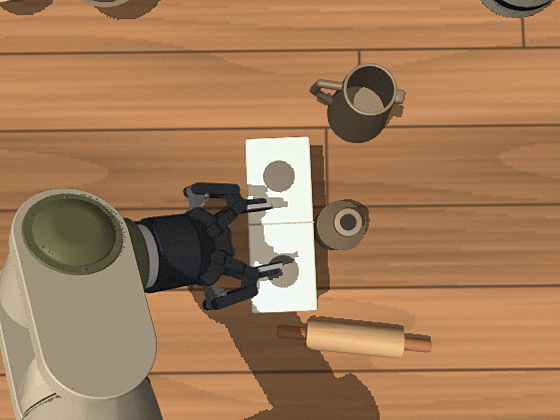

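```bash
python3 -c "
from h import *
print(bot.close_job())"
```

```text
the job is handed in; nothing more can be done
None
```

The bottle is standing upright in front of the mould and released, and I handed the job in at about 8 s; the interface gave no verdict.

**What I did:** I gripped the neck lightly at 20 N and tipped the bottle up about its foot. I tilted the gripper back over the mould to keep the lip free. I then pushed the neck against the mould, eased back, opened the fingers and withdrew above the mould.

**Last checks:**
- **Upright and in place:** The final top view shows the bottle about 1° from upright with its mouth at z = 0.198. Its axis is about 84 mm in front of the mould's origin, so its side is about 4 mm from the front face.
- **Push against the mould:** At nearly upright, the wrist force reached about 5.5–6 N for a few tenths of a second. I estimated bench friction at no more than about 2 N, so most of that should be mould contact. I could not measure the contact directly.
- **Jug and pin:** Both look unmoved in the final view.
- **Gripper:** It is open and clear of everything, with the fingertips about 84 mm above the mould's top.

**One disagreement with the plan:** At about 83° of tip-up, the wrist carried roughly the bottle's whole weight and the mouth read about 3 mm high. The foot was therefore probably 2–3 mm off the bench for a moment. I lowered it back down before pushing and letting go; the limit was 75 mm.

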